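# Set and lock the length stop of a slicing gauge

### The arm

A 6-joint arm with a two-finger parallel gripper is mounted at the origin on a cart in front of the work surface, level with it; the furniture and walls round the work are solid. World frame = base frame: x ahead of the robot, y to its left, z up, the work surface at z = 0. Lengths are in m, angles in rad, forces in N, time in s.
With the tool pointing down it reaches from about 0.35 to 0.925 m from the base axis. Payload 6.4 kg.
Tool frame: the origin (TCP) lies on the centre line of the jaws, within the pads' length; the fingertips stand 8 mm ahead of it and the grasp point (between the pads) lies 11 mm behind it; z points along the fingers, y is the line along which they close (so a half turn about z gives the same grasp; the last joint's range is limited). The gripper opens to 85 mm and grips with 20 to 120 N. Pads are 22 mm wide; open, the fingers measure 114 mm over their backs; the gripper's body (76 mm by 85 mm) begins 54 mm behind the grasp point. The pads swing forward as they close: fully open they stand 13 mm farther back than shut.
Start: joints at [-1.42, 0.245, 1.558, -0, 1.339, -0.174], TCP at [0.207, -0.616, 0.201] pointing down, gripper open.
Joint ranges: [-3.13, 3.13], [-1.02, 2.26], [0.13, 2.54], [-0.95, 4.09], [0.21, 2.88], [-2.74, 2.74]. Speed limits (rad/s): [2.57, 2.57, 3.14, 3.14, 3.14, 3.14].

### API

Orientations are given as a unit quaternion [w, x, y, z].
In Python, from rig import env, cams gives the robot as it stands. The module is installed in compiled form; this text tells all that it offers.
- The arm moves only by the tool jog_arm, never from a script. Its argument "plan" is a list of rows, each a list of 7 numbers: the finger opening in m, from 0 to 0.0854, then the shift along the world's x, y, z in m, then the turn, a rotation vector about the world's x, y, z in degrees. In form: [[fingers, tx, ty, tz, rx, ry, rz], ...]. A call has 1 to 20 rows; each row is the pose to reach, as a shift and turn from the pose commanded when the call began; what a row does not reach only later rows make up. A row lasts 1/12 s, in which the tool goes at most 41.7 mm and 7.16 degrees, less where a joint would pass 70% of its speed; a pose out of reach is approached as far as the arm can. A call with a gripper value outside its range is refused whole. The fingers move at their own pace and stop on an object; "squeeze" is the grip in N (left out, the last holds). Time passes only in rows, so rows that repeat a pose let the fingers close. It gives the time, the measured TCP pose, the force, the opening and the grip force at its end, in the units of the state.
- env.observe(): the state, without advancing time (a new reading comes with each control period).
- cams.get_image(name): name is "scene" or "side" or "wrist"; returns (picture, depth): 480x640x3 uint8, red, green, blue; 480x640 float32, m along the optical axis (not along the pixel's ray), 0 where there is no reading.
- cams.calibration(name): a dict with "K" (3x3 intrinsics, pixels), "k1" (the pictures are not rectified: a ray, as slopes to the right and down, at radius r is drawn at 1 + k1 r^2 times it, then the intrinsics apply), "R" (3x3) and "t" (3): a world point X has camera coordinates R X + t. Camera axes: x right, y down, z forward; pixel columns grow to the right and rows downward; lengths in m; the calibration is good to about 2 mm. A picture is of the moment at which its call begins: read the wrist's pose just before it. calibration takes no time and is no camera call; for the wrist camera it gives the pose at the moment of the call.
- env.hand_in(): hands the job in; it is judged then, once.
The state is a dict: "time_s": time; "joint_positions": joint angles; "joint_velocities": joint speeds; "joint_efforts": joint torques, N m; "tool_pos": TCP position; "tool_rot": TCP orientation; "contact_force": force on the tool from outside, world axes, zero at the start; "torque": the same for the moment, N m; "grip_width": opening from 0.0 (shut) to 1.0 (fully open); "grip_force": force on a finger pad.
Only numpy, scipy, OpenCV 4.12 (cv2) and the standard library are available. Lean on these libraries where they do the work, as an engineer would, in place of code of your own. Each camera call takes 0.05 s, during which the arm holds its last target. There are 200 camera calls.

### The job

Without grasping or lifting anything, and without using undue force, push the sliding stop of the slicing gauge leftward along its rail with the fingertips until its spring pin drops into the notch of the index clip with the tall tab; if the low clip comes first, push on through it. Then press the round black button on top of the stop all the way down to lock it there. Leave the things standing round the gauge where they are, and do not pull up the spring pin.

Things in the scene. Friction and masses are not known exactly. Their poses are not given: they have to be found in the camera images.
- gauge: Slicing gauge, fixed on the worktop: white board 124 (x) x 400 (y) x 10 mm high, steel rail 24 mm wide along y, rail axis at x = 35 mm, rail top z = 22 mm. Origin: centre of the underside; y along the rail to the robot's left, x away from the robot, z up; yaw varies by up to 0.2 rad. A steel block 30 mm high ends the rail at each end.
- stop (a joint): Position of the sliding stop along the rail, m, 0 to 0.30, growing along gauge +y (left); starts at 0 to 0.035. Its middle is at gauge y = -0.14 + value. The stop: an aluminium block over the rail (gauge x -5 to 56 mm, 50 mm along y, top at z = 54 mm) with an upright blade towards the robot. It drags with about 1.5 N and cannot leave the rail.
- stop_blade (a point): Point inside the stop's blade, 11 mm under its top edge, mid-thickness, at gauge x = -30 mm, z = 47 mm. The blade is a plate 8 mm thick (y), gauge x -55 to 0 mm, z 12 to 58 mm, at the middle of the stop. Push on its right face to move the stop left, on its left face to move it back.
- stop_mark (a point): Point of the stop at its middle, at the height of the rail top (gauge x = 35 mm, z = 22 mm), under the spring pin. With the stop in a clip's notch this point coincides with that clip's notch point.
- pawl (a joint): Rise of the stop's upright spring pin, m: 0 on the bare rail and 0 when dropped into a notch, up to about 0.006 while riding over a clip. Its steel head, 12 mm across, on the block 29 mm behind the lock button's centre, shows it (top at z = 63 mm when down). It could be pulled up by hand to 0.020: do not.
- lock (a joint): Travel of the lock button in m: 0 up, 0.007 fully down; it moves downward under about 4 N and stays where it is left.
- lock_top (a point): Centre of the top face of the round black lock button on the stop: 22 mm across, at gauge x = 8 mm, top at z = 71 mm when up and 64 mm when down (the block's top is at 54 mm).
- tall_clip_notch (a point): Notch centre (rail top, gauge x 35, z 22 mm; gauge axes) of the fixed steel clip with the tall tab (24 mm wide, behind the rail at gauge x 59-62 mm, up to z = 78 mm). Clip 60 mm long along y: gentle 6 mm ramps to crests 9 mm either side of the centre, steep notch. Ramp takes about 5 N, then the force dips as the pin drops and centres the stop to 1 mm; about 15 N pushes it out.
- low_clip_notch (a point): Notch centre of the other clip, identical but with a low tab (up to z = 26 mm). One clip is in the right part of the rail (gauge y -50 to -10 mm), the other in the left (60 to 110 mm); which is which varies.
- ramekin: White ramekin with sauce, 67 mm across, 42 mm high, standing close to the front of the gauge. Origin: centre of its underside. Leave alone.
- lime_a: Lime, about 55 mm, leave alone.
- lemon: Lemon, about 83 x 58 mm, leave alone.
- spice_cumin: Spice jar, clear with black cap, 41 mm across, 105 mm high, behind the gauge, leave alone.
- spice_smoke: Second spice jar like it, leave alone.
- salt_shaker: Shaker with white contents and grey cap, 44 mm across, 90 mm high, leave alone.
- chilli_shaker: Shaker with grey contents and grey cap, 44 mm across, 90 mm high, leave alone.

How it is judged:
On the way, in this order (a step that is already met when the one before it is completed fails the run):
1. the fingers push against the stop, the lock button still up (contact force between the fingers and stop above 0.5 N and value of joint lock below 0.002 m), for 0.05 s.
2. the stop sits in the tall-tabbed clip's notch (within 4 mm, pin dropped), the lock button still up (y of stop_mark in the frame of tall_clip_notch between -0.004 and 0.004 m and value of joint each of pawl, lock below 0.002 m), for 0.2 s.
3. the lock button is pressed down (y of stop_mark in the frame of tall_clip_notch between -0.004 and 0.004 m and value of joint pawl below 0.002 m and value of joint lock above 0.0055 m), for 0.1 s.
At the end, for the whole second after the job is handed in: The stop rests in the notch of the clip with the tall tab (centre within 4 mm of the notch centre along the rail, spring pin down to within 2 mm) and the lock button is down (at least 5.5 of its 7 mm); the stop is at rest (all of step 3 and linear speed of stop below 0.01 m/s); the robot touches nothing.
It fails at once if the stop's blade or block is gripped or forced (more than 32 N between the fingers and it; pushing it through a notch takes about 15 N) (contact force between the fingers and stop_c0 above 32 N or contact force between the fingers and stop_c1 above 32 N or contact force between the fingers and stop_c2 above 32 N).
It fails at once if the spring pin is pulled up by hand (more than 11 mm) (value of joint pawl above 0.011 m).
It fails at once if a bystander is moved or lifted by more than 25 mm (distance of any of ramekin, lime_a, lemon, spice_cumin, spice_smoke, salt_shaker, chilli_shaker from where it was at the start of the episode above 0.025 m).
It also fails if it takes over 58 s, if anything falls off the work surface, if the arm or the gripper's body presses on something with over 40 N, if the wrist force passes 120 N, or if a joint passes its speed limit or range.

## Working session

There is one attempt and no reset: what is moved stays moved. The work goes in short steps, Python scripts to look and compute and a tool call to move; the robot and the scene stay as the last step left them, time stands still between calls to the robot, and variables do not carry over. Pictures are saved under pics/ and viewed, at most 10 in all, crops included, and the job is handed in when it is done.

Besides the shell and the picture viewer there is one more tool, called after "Emit:" as name(argument=value, ...), one argument or row to a line, values as JSON. jog_arm: Moves the arm, as the interface text tells. Its arguments: {"type":"object","properties":{"plan":{"type":"array","items":{"type":"array","items":{"type":"number"}}},"squeeze":{"type":"number"}},"required":["plan"]}

```bash
mkdir -p pics
cat > h.py <<'E'
import numpy as np, cv2
from rig import env, cams
def world(name, d, uv, c=None, z=None):
    c=c or cams.calibration(name); K=np.array(c["K"]);k=c["k1"]
    R=np.array(c["R"]);t=np.array(c["t"])
    uv=np.atleast_2d(uv).astype(float)
    n=cv2.undistortPoints(uv.reshape(-1,1,2),K,np.array([k,0,0,0.])).reshape(-1,2)
    r=np.c_[n,np.ones(len(n))]
    if z is None:
        dd=d[uv[:,1].astype(int),uv[:,0].astype(int)][:,None]
    else:
        o=-R.T@t; w=r@R; dd=((z-o[2])/w[:,2])[:,None]
    return (r*dd-t)@R
def proj(name,X):
    c=cams.calibration(name);R=np.array(c["R"])
    return cv2.projectPoints(np.atleast_2d(X).astype(float),cv2.Rodrigues(R)[0],np.array(c["t"]),np.array(c["K"]),np.array([c["k1"],0,0,0.]))[0].reshape(-1,2)
E
python3 - <<'E'
from h import *
for n in("scene","side"):
    p,d=cams.get_image(n); cv2.imwrite(f"pics/{n}.png",p[:,:,::-1]); np.save(f"pics/{n}.npy",d)
    c=cams.calibration(n); print(n,c["K"][0],c["k1"],-np.array(c["R"]).T@c["t"])
print(env.observe())
E
```

```text
scene [600.56702221   0.         311.84725957] -0.11081482929483098 [ 0.05241831 -1.07696141  0.8654522 ]
side [579.9226788   0.        314.301363 ] -0.06200937025625764 [0.14737024 1.14814543 0.61594407]
{'time_s': 0.1, 'joint_positions': array([-1.42008548e+00,  2.45776193e-01,  1.55889646e+00,  3.02519797e-05,
        1.33871439e+00, -1.74097836e-01]), 'joint_velocities': array([ 0.00073098, -0.00025386, -0.00204928, -0.00012758,  0.00048239,
       -0.00020237]), 'joint_efforts': array([-3.61365510e-04, -4.30672288e+01, -3.27129042e+01, -8.73474596e-05,
        2.88600495e-03, -1.02984484e-05]), 'tool_pos': array([ 0.2073625 , -0.6154455 ,  0.19956779]), 'tool_rot': array([-8.96962319e-04,  9.86841542e-01,  1.61687866e-01,  2.52074366e-05]), 'contact_force': array([-0.54530383, -0.47009909,  0.28613545]), 'torque': array([-0.0052666 ,  0.00527379, -0.02950011]), 'grip_force': 0.0, 'grip_width': 0.9975974498085449}
```

View pics/scene.png

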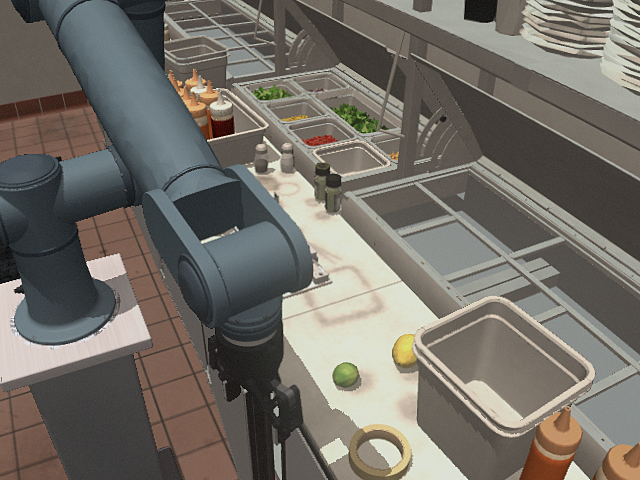

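View pics/side.png

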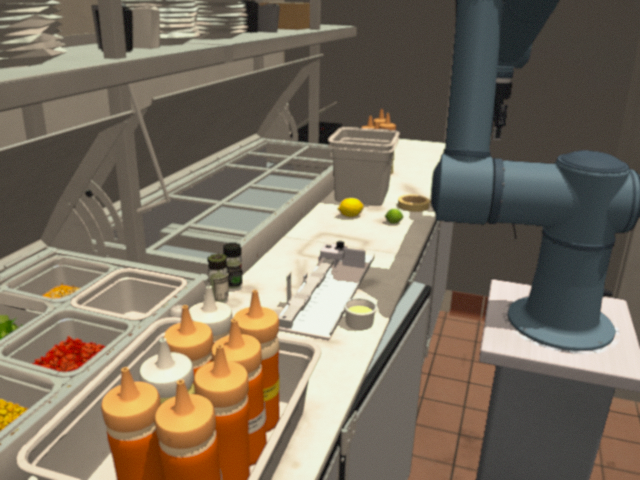

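The scene view is blocked by the arm. The side view shows the gauge at about (330,290), with a tall tab near (289,285), the ramekin at (360,313), and the stop with its black button near (345,250).

Run:
```python
from h import *
p=cv2.imread("pics/side.png"); d=np.load("pics/side.npy")
cv2.imwrite("pics/c.png",cv2.resize(p[225:345,260:420],None,fx=5,fy=5,interpolation=cv2.INTER_CUBIC))
for n,u in dict(ramekin=(360,308),tab=(289,285),board=(330,310),blade=(355,257),jar=(218,265),jar2=(233,250),lime=(394,216),lemon=(350,207)).items(): print(n,world("side",d,u).round(3))
```

```text
ramekin [[0.395 0.132 0.022]]
tab [[0.55  0.137 0.05 ]]
board [[0.457 0.141 0.01 ]]
blade [[ 0.464 -0.075  0.038]]
jar [[0.689 0.186 0.094]]
jar2 [[0.688 0.118 0.1  ]]
lime [[ 0.44  -0.409  0.028]]
lemon [[ 0.571 -0.403  0.04 ]]
```

View pics/c.png

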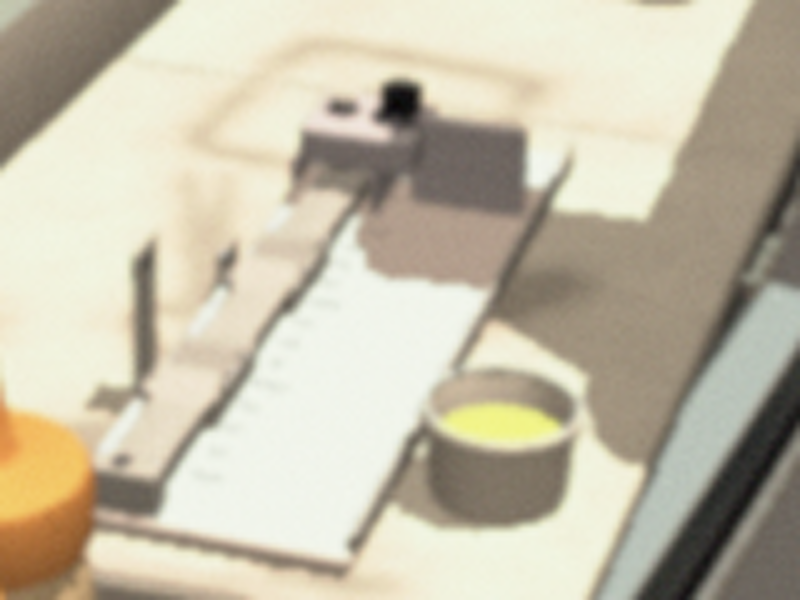

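The crop shows the stop at the right end, with its blade about (465,165) and button about (400,100). The low tab comes first at (228,265) and the tall tab is at left, (145,310). So the target is the left clip.

Run:
```python
from h import *
f=lambda x,y:(260+x/5,225+y/5)
P=world("side",None,[f(345,570),f(570,155),f(490,295)],z=0.01);print(P.round(4))
P2=world("side",None,[f(401,85)],z=0.071);print("button",P2.round(4))
T=world("side",None,[f(135,250),f(155,240)],z=0.078);print("tab",T.round(4))
e=P[0]-P[1];yaw=np.arctan2(-e[0],e[1]);print("yaw",yaw,np.linalg.norm(e))
c,s=np.cos(yaw),np.sin(yaw);R=np.array([[c,-s],[s,c]])
o=P[0,:2]-R@[-.062,.2];print("o",o)
for n,X in(("btn",P2),("tab",T)):print(n,((X[:,:2]-o)@R).round(4))
```

```text
[[ 0.4248  0.2464  0.01  ]
 [ 0.4363 -0.1559  0.01  ]
 [ 0.4335  0.0063  0.01  ]]
button [[ 0.5022 -0.0739  0.071 ]]
tab [[0.5501 0.1477 0.078 ]
 [0.5457 0.1361 0.078 ]]
yaw 0.028528611472657624 0.40245871256642846
o [0.49250021 0.04828184]
btn [[ 0.0062 -0.1224]]
tab [[0.0604 0.0978]
 [0.0557 0.0862]]
```

Emit:
jog_arm(
  plan=[
    [0,0.02,0.03,0.04,0,0,0],
    [0,0.245,0.615,0.1,0,0,-17],
    [0,0.245,0.615,0.1,0,0,-17],
    [0,0.245,0.615,0.1,0,0,-17],
    [0,0.245,0.615,0.1,0,0,-17],
    [0,0.245,0.615,0.1,0,0,-17],
    [0,0.245,0.615,0.1,0,0,-17],
    [0,0.245,0.615,0.1,0,0,-17],
    [0,0.245,0.615,0.1,0,0,-17],
    [0,0.245,0.615,0.1,0,0,-17],
    [0,0.245,0.615,0.1,0,0,-17],
    [0,0.245,0.615,0.1,0,0,-17],
    [0,0.245,0.615,0.1,0,0,-17],
    [0,0.245,0.615,0.1,0,0,-17],
    [0,0.245,0.615,0.1,0,0,-17],
    [0,0.245,0.615,0.1,0,0,-17],
    [0,0.245,0.615,0.1,0,0,-17],
    [0,0.245,0.615,0.1,0,0,-17],
    [0,0.245,0.615,0.1,0,0,-17],
    [0,0.245,0.615,0.1,0,0,-17],
  ],
)

```text
time_s: 1.77
tool_pos: [0.452, -0.0016, 0.3]
tool_rot: [0.0, 1.0, 0.014, -0.001]
contact_force: [0.3, -0.9, 0.3]
grip_width: -0.001
grip_force: 0.0
```

Run:
```python
from h import *
s=env.observe();print(s["time_s"],s["tool_pos"],s["tool_rot"],s["joint_velocities"].round(3))
p,d=cams.get_image("wrist"); cv2.imwrite("pics/w1.png",p[:,:,::-1]); np.save("pics/w1.npy",d)
import pickle;pickle.dump(cams.calibration("wrist"),open("w1.pkl","wb"))
```

```text
1.7667 [ 0.45199731 -0.00162458  0.3000452 ] [ 3.22466081e-05  9.99906012e-01  1.36991845e-02 -5.45663210e-04] [-0.021 -0.003  0.002  0.001 -0.002  0.001]
```

View pics/w1.png

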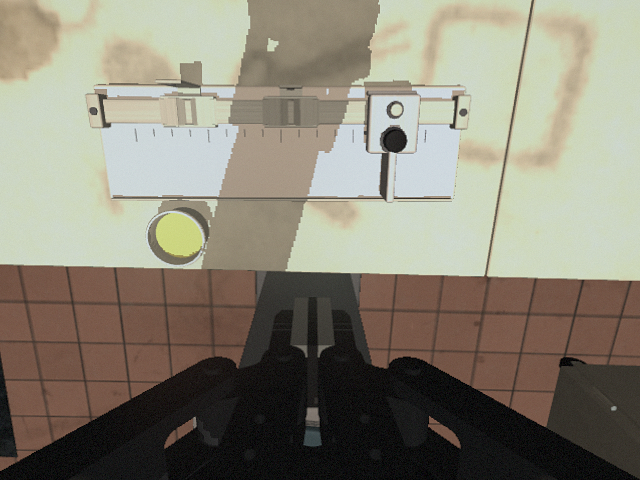

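The whole gauge is visible: tall clip about (188,112), low clip about (291,112), button (395,138), blade (390,177), ramekin (179,236).

Run:
```python
from h import *
import pickle
c=pickle.load(open("w1.pkl","rb"));p=cv2.imread("pics/w1.png")
cv2.imwrite("pics/c2.png",cv2.resize(p[55:155,80:240],None,fx=5,fy=5,interpolation=cv2.INTER_CUBIC))
```

```text
(no output)
```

View pics/c2.png

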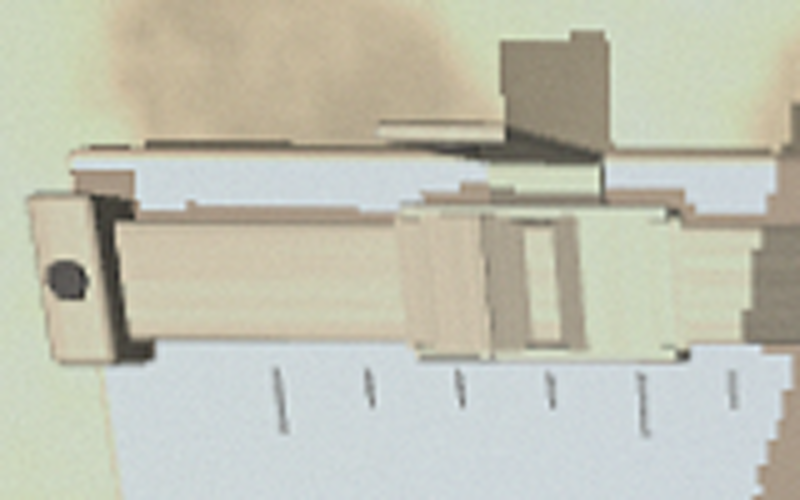

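The notch floor is at crop (542,283), full-image (188.4,111.6).

Run:
```python
from h import *
import pickle
c=pickle.load(open("w1.pkl","rb"));d=np.load("pics/w1.npy")
W=lambda uv,z:world("wrist",None,uv,c,z)[:,:2]
e=W([(112,197),(454,199)],.01);print("front corners",e)
v=e[0]-e[1];yaw=np.arctan2(-v[0],v[1]);R=np.array([[np.cos(yaw),-np.sin(yaw)],[np.sin(yaw),np.cos(yaw)]])
o=e.mean(0)-R@[-.062,0];print("yaw",yaw,np.linalg.norm(v),"o",o)
for n,u,z in(("notch",(188.4,111.6),.022),("low",(291,112),.022),("btn",(395.5,139),.071),("bladetop",[(391,158),(391,197)],.058),("ram",(179,236),.042)):
  X=W(u,z);print(n,X.round(4).tolist(),((X-o)@R).round(4).tolist())
print(world("wrist",d,[(395,139),(390,190),(300,170),(179,236)],c).round(3))
a=R@[-.033,0]+o
print("pushline at gauge y 0",a, "yaw deg",np.degrees(yaw))
```

```text
front corners [[ 0.43108176  0.22923949]
 [ 0.43971932 -0.16726034]]
yaw 0.021781061711840074 0.396593904518811 o [0.49738583 0.0323399 ]
notch [[0.528, 0.1315]] [[0.0328, 0.0985]]
low [[0.5308, 0.0226]] [[0.0332, -0.0105]]
btn [[0.5083, -0.0811]] [[0.0085, -0.1137]]
bladetop [[0.489, -0.0809], [0.4492, -0.0843]] [[-0.0108, -0.113], [-0.0507, -0.1156]]
ram [[0.3958, 0.1447]] [[-0.0991, 0.1145]]
[[ 0.508 -0.08   0.072]
 [ 0.457 -0.082  0.059]
 [ 0.469  0.012  0.011]
 [ 0.391  0.15   0.026]]
pushline at gauge y 0 [0.46439366 0.03162118] yaw deg 1.2479629094024283
```

Emit:
jog_arm(
  plan=[
    [0,0.021,-0.124,0,0,0,0],
    [0,0.021,-0.124,0,0,0,0],
    [0,0.021,-0.124,0,0,0,0],
    [0,0.021,-0.124,-0.02,0,0,0],
    [0,0.021,-0.124,-0.06,0,0,0],
    [0,0.021,-0.124,-0.1,0,0,0],
    [0,0.021,-0.124,-0.14,0,0,0],
    [0,0.021,-0.124,-0.18,0,0,0],
    [0,0.021,-0.124,-0.21,0,0,0],
    [0,0.021,-0.124,-0.235,0,0,0],
    [0,0.021,-0.124,-0.25,0,0,0],
    [0,0.021,-0.124,-0.26,0,0,0],
    [0,0.021,-0.124,-0.26,0,0,0],
    [0,0.021,-0.124,-0.26,0,0,0],
  ],
)

```text
time_s: 2.98
tool_pos: [0.4733, -0.1258, 0.0409]
tool_rot: [0.0, 1.0, 0.013, 0.0]
contact_force: [0.8, 0.3, 1.1]
grip_width: 0.0
grip_force: 0.0
```

Emit:
jog_arm(
  plan=[
    [0,0,0.005,0,0,0,0],
    [0,0,0.01,0,0,0,0],
    [0,0,0.014,0,0,0,0],
    [0,0,0.018,0,0,0,0],
    [0,0,0.022,0,0,0,0],
    [0,0,0.026,0,0,0,0],
    [0,0,0.03,0,0,0,0],
    [0,0,0.034,0,0,0,0],
    [0,0,0.034,0,0,0,0],
  ],
)

```text
time_s: 3.73
tool_pos: [0.4733, -0.0902, 0.0405]
tool_rot: [-0.0, 1.0, 0.014, -0.0]
contact_force: [-0.8, 0.8, -0.5]
grip_width: 0.001
grip_force: 0.0
```

Emit:
jog_arm(
  plan=[
    [0,0,0.004,0,0,0,0],
    [0,0,0.008,0,0,0,0],
    [0,0,0.012,0,0,0,0],
    [0,0,0.016,0,0,0,0],
    [0,0,0.02,0,0,0,0],
    [0,0,0.024,0,0,0,0],
    [0,0,0.028,0,0,0,0],
    [0,-0.001,0.032,0,0,0,0],
    [0,-0.001,0.036,0,0,0,0],
    [0,-0.001,0.04,0,0,0,0],
  ],
)

```text
time_s: 4.57
tool_pos: [0.4724, -0.0506, 0.0406]
tool_rot: [-0.0, 1.0, 0.014, -0.0]
contact_force: [0.3, 0.9, 0.4]
grip_width: 0.0
grip_force: 0.0
```

Run:
```python
from h import *
s=env.observe();print(s["tool_pos"],s["contact_force"])
p,d=cams.get_image("wrist"); cv2.imwrite("pics/w2.png",p[:,:,::-1]); np.save("pics/w2.npy",d)
import pickle;pickle.dump(cams.calibration("wrist"),open("w2.pkl","wb"))
print(env.observe()["contact_force"])
```

```text
[ 0.47236626 -0.05059454  0.04058877] [0.33325618 0.94033555 0.44572844]
[ 0.30392562  0.0550538  -0.53930004]
```

View pics/w2.png

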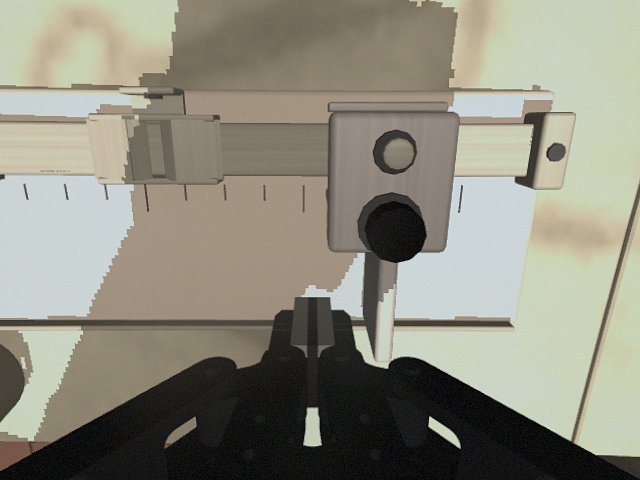

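The fingers (column 313) appear left of the blade (column 383), which is unexpected, so I'm checking with depth.

Run:
```python
from h import *
import pickle
c=pickle.load(open("w2.pkl","rb"));d=np.load("pics/w2.npy")
uv=[(313,303),(303,310),(325,310),(313,340),(300,335),(384,330),(384,355),(395,250),(372,290),(395,153),(330,225),(270,260)]
for u,x in zip(uv,world("wrist",d,uv,c)):print(u,d[u[1],u[0]],x.round(3))
p,dd=cams.get_image("side");cv2.imwrite("pics/s2.png",cv2.resize(p[205:325,260:420,::-1],None,fx=5,fy=5,interpolation=cv2.INTER_CUBIC))
print(-np.array(c["R"]).T@c["t"])
```

```text
(313, 303) 0.14703843 [ 0.483 -0.05   0.081]
(303, 310) 0.14133772 [ 0.483 -0.047  0.086]
(325, 310) 0.1411203 [ 0.483 -0.054  0.087]
(313, 340) 0.121899866 [ 0.483 -0.05   0.107]
(300, 335) 0.1252576 [ 0.483 -0.046  0.103]
(384, 330) 0.17489134 [ 0.46  -0.082  0.059]
(384, 355) 0.17883588 [ 0.448 -0.083  0.058]
(395, 250) 0.15039657 [ 0.501 -0.08   0.072]
(372, 290) 0.18692562 [ 0.472 -0.078  0.042]
(395, 153) 0.14829564 [ 0.536 -0.079  0.063]
(330, 225) 0.16809502 [ 0.505 -0.057  0.052]
(270, 260) 0.21649446 [ 0.473 -0.028  0.011]
[ 0.54757639 -0.04814289  0.21441137]
```

View pics/s2.png

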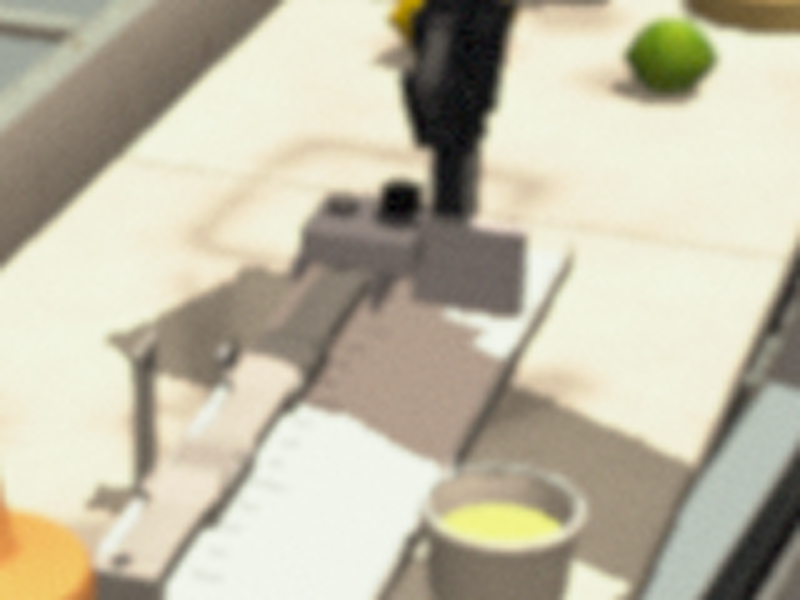

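Run:
```python
from h import *
import pickle
for z in(.033,.058,.08,.1):print(z,proj("side",[.473,-.05,z]).round(1), "crop",((proj("side",[.473,-.05,z])-[260,205])*5).round(0))
c=pickle.load(open("w2.pkl","rb"));d=np.load("pics/w2.npy")
uv=[(305,v) for v in range(284,312,3)]
for u,x in zip(uv,world("wrist",d,uv,c)):print(u,x.round(3))
R=np.array(c["R"])
X=np.array([[.483,-.05,.033],[.483,-.05,.078],[.462,-.05,.033]])
print(cv2.projectPoints(X,cv2.Rodrigues(R)[0],np.array(c["t"]),np.array(c["K"]),np.array([c["k1"],0,0,0.]))[0].reshape(-1,2))
```

```text
0.033 [[348.6 262.3]] crop [[443. 286.]]
0.058 [[349.  252.6]] crop [[445. 238.]]
0.08 [[349.3 244. ]] crop [[447. 195.]]
0.1 [[349.6 236.1]] crop [[448. 155.]]
(305, 284) [ 0.46  -0.047  0.01 ]
(305, 287) [ 0.459 -0.047  0.012]
(305, 290) [ 0.456 -0.047  0.01 ]
(305, 293) [ 0.455 -0.047  0.011]
(305, 296) [ 0.453 -0.047  0.011]
(305, 299) [ 0.483 -0.047  0.079]
(305, 302) [ 0.483 -0.047  0.08 ]
(305, 305) [ 0.483 -0.047  0.083]
(305, 308) [ 0.483 -0.047  0.085]
(305, 311) [ 0.483 -0.047  0.087]
[[312.31660769 258.41632545]
 [312.28158722 299.2749945 ]
 [311.05419397 298.67871774]]
```

Both cameras agree that the fingertips end at about z 0.07–0.08, not 0.033, so the fingers passed over the blade and nothing moved. I'll go back right, descend carefully and check.

Emit:
jog_arm(
  plan=[
    [0,0,0,0.01,0,0,0],
    [0,0,-0.04,0.01,0,0,0],
    [0,0,-0.08,0.01,0,0,0],
    [0,0,-0.08,0.005,0,0,0],
    [0,0,-0.08,-0.003,0,0,0],
    [0,0,-0.08,-0.011,0,0,0],
    [0,0,-0.08,-0.018,0,0,0],
    [0,0,-0.08,-0.018,0,0,0],
  ],
)

```text
time_s: 5.33
tool_pos: [0.4707, -0.1292, 0.0204]
tool_rot: [-0.001, 1.0, 0.015, -0.002]
contact_force: [-0.9, 0.1, 0.6]
grip_width: 0.002
grip_force: 0.0
```

Run:
```python
from h import *
import pickle
s=env.observe();print(s["time_s"],s["tool_pos"],s["contact_force"])
c=cams.calibration("wrist")
p,d=cams.get_image("wrist"); cv2.imwrite("pics/w3.png",p[:,:,::-1])
for v in range(290,306,2):print(v,world("wrist",d,[(305,v)],c).round(3)[0])
m=(d>0)
ps,ds=cams.get_image("side");cv2.imwrite("pics/s3.png",ps[:,:,::-1])
# points of dark gripper in side view
ys,xs=np.mgrid[215:275,335:375];uv=np.c_[xs.ravel(),ys.ravel()]
X=world("side",ds,uv);g=(X[:,1]<-.10)&(X[:,1]>-.15)&(X[:,0]>.45)&(X[:,0]<.5)&(X[:,2]>.02)
print("side: lowest",X[g][np.argsort(X[g][:,2])[:5]].round(3))
```

```text
5.3333 [ 0.47072073 -0.12922238  0.0204295 ] [-0.90814937  0.13346883  0.6388136 ]
290 [ 0.464 -0.126  0.011]
292 [ 0.463 -0.126  0.01 ]
294 [ 0.462 -0.126  0.011]
296 [ 0.46  -0.126  0.01 ]
298 [ 0.482 -0.126  0.058]
300 [ 0.482 -0.127  0.059]
302 [ 0.482 -0.127  0.06 ]
304 [ 0.481 -0.127  0.061]
side: lowest [[ 0.462 -0.128  0.05 ]
 [ 0.497 -0.101  0.05 ]
 [ 0.493 -0.102  0.051]
 [ 0.468 -0.123  0.051]
 [ 0.475 -0.12   0.051]]
```

Emit:
jog_arm(
  plan=[
    [0,0.001,0,-0.004,0,0,0],
    [0,0.001,0,-0.008,0,0,0],
    [0,0.001,0,-0.012,0,0,0],
    [0,0.001,0,-0.012,0,0,0],
  ],
)

```text
time_s: 5.77
tool_pos: [0.4729, -0.1306, 0.0097]
tool_rot: [-0.0, 1.0, 0.014, -0.001]
contact_force: [-0.2, 0.5, -0.3]
grip_width: 0.001
grip_force: 0.0
```

Emit:
jog_arm(
  plan=[
    [0,0,0,-0.004,0,0,0],
    [0,0,0,-0.008,0,0,0],
    [0,0,0,-0.01,0,0,0],
    [0,0,0,-0.01,0,0,0],
  ],
)

```text
time_s: 6.1
tool_pos: [0.4729, -0.1308, -0.0001]
tool_rot: [-0.0, 1.0, 0.014, -0.001]
contact_force: [-0.4, 0.3, -0.2]
grip_width: -0.004
grip_force: 0.0
```

Emit:
jog_arm(
  plan=[
    [0,0,0.005,0,0,0,0],
    [0,0,0.01,0,0,0,0],
    [0,0,0.014,0,0,0,0],
    [0,0,0.018,0,0,0,0],
    [0,0,0.022,0,0,0,0],
    [0,0,0.026,0,0,0,0],
    [0,0,0.03,0,0,0,0],
    [0,0,0.034,0,0,0,0],
    [0,0,0.038,0,0,0,0],
    [0,0,0.042,0,0,0,0],
    [0,0,0.046,0,0,0,0],
  ],
)

```text
time_s: 7.02
tool_pos: [0.4733, -0.0848, 0.0006]
tool_rot: [0.0, 1.0, 0.014, -0.0]
contact_force: [-1.4, -2.4, 1.2]
grip_width: -0.002
grip_force: 0.9
```

Run:
```python
from h import *
s=env.observe();print(s["time_s"],s["tool_pos"],s["contact_force"])
c=cams.calibration("wrist")
p,d=cams.get_image("wrist"); cv2.imwrite("pics/w4.png",p[:,:,::-1])
print("tip",world("wrist",d,[(305,298)],c).round(3)[0])
ys,xs=np.mgrid[80:440:2,0:640:2];uv=np.c_[xs.ravel(),ys.ravel()]
X=world("wrist",d,uv,c);k=p[uv[:,1],uv[:,0]].max(1)<45
g=k&(abs(X[:,2]-.071)<.003)&(X[:,0]>.492)&(X[:,0]<.525);print("btn",g.sum(),X[g].mean(0).round(4))
b=(abs(X[:,2]-.058)<.003)&(X[:,0]<.485)&(X[:,0]>.44);print("blade",b.sum(),np.median(X[b],0).round(4))
```

```text
7.0167 [ 0.4732935  -0.08476162  0.00059409] [-1.43418313 -2.35385704  1.18045632]
tip [ 0.484 -0.082  0.037]
btn 994 [ 0.5073 -0.0674  0.0714]
blade 404 [ 0.4803 -0.0703  0.0583]
```

Emit:
jog_arm(
  plan=[
    [0,0,0.005,0,0,0,0],
    [0,0,0.01,0,0,0,0],
    [0,0,0.015,0,0,0,0],
    [0,0,0.02,0,0,0,0],
    [0,0,0.025,0,0,0,0],
    [0,-0.001,0.03,0,0,0,0],
    [0,-0.001,0.035,0,0,0,0],
    [0,-0.001,0.04,0,0,0,0],
    [0,-0.001,0.045,0,0,0,0],
    [0,-0.001,0.05,0,0,0,0],
    [0,-0.001,0.055,0,0,0,0],
    [0,-0.001,0.06,0,0,0,0],
    [0,-0.001,0.065,0,0,0,0],
    [0,-0.001,0.07,0,0,0,0],
    [0,-0.002,0.075,0,0,0,0],
  ],
)

```text
time_s: 8.32
tool_pos: [0.4719, -0.0109, 0.0007]
tool_rot: [0.001, 1.0, 0.014, 0.001]
contact_force: [2.6, -9.9, -3.5]
grip_width: -0.002
grip_force: 4.5
```

Emit:
jog_arm(
  plan=[
    [0,0,0.003,0,0,0,0],
    [0,0,0.006,0,0,0,0],
    [0,0,0.009,0,0,0,0],
    [0,0,0.012,0,0,0,0],
    [0,0,0.015,0,0,0,0],
    [0,0,0.018,0,0,0,0],
  ],
)

```text
time_s: 8.82
tool_pos: [0.4713, 0.007, 0.0006]
tool_rot: [0.002, 1.0, 0.015, -0.0]
contact_force: [-2.5, -15.0, -1.4]
grip_width: -0.002
grip_force: 7.4
```

Emit:
jog_arm(
  plan=[
    [0,0,0.003,0,0,0,0],
    [0,0,0.006,0,0,0,0],
    [0,0,0.009,0,0,0,0],
    [0,0,0.012,0,0,0,0],
    [0,0,0.015,0,0,0,0],
    [0,0,0.018,0,0,0,0],
  ],
)

```text
time_s: 9.32
tool_pos: [0.4712, 0.0265, 0.0005]
tool_rot: [-0.0, 1.0, 0.014, -0.0]
contact_force: [-1.7, -2.2, -0.3]
grip_width: -0.001
grip_force: 0.7
```

Emit:
jog_arm(
  plan=[
    [0,0,0.005,0,0,0,0],
    [0,0,0.01,0,0,0,0],
    [0,0,0.015,0,0,0,0],
    [0,0,0.02,0,0,0,0],
    [0,0,0.025,0,0,0,0],
    [0,-0.001,0.03,0,0,0,0],
    [0,-0.001,0.035,0,0,0,0],
    [0,-0.001,0.04,0,0,0,0],
    [0,-0.001,0.045,0,0,0,0],
    [0,-0.001,0.05,0,0,0,0],
    [0,-0.001,0.055,0,0,0,0],
    [0,-0.001,0.06,0,0,0,0],
    [0,-0.001,0.064,0,0,0,0],
    [0,-0.001,0.068,0,0,0,0],
    [0,-0.002,0.072,0,0,0,0],
  ],
)

```text
time_s: 10.57
tool_pos: [0.47, 0.0973, 0.0008]
tool_rot: [0.001, 1.0, 0.014, 0.001]
contact_force: [2.5, -8.3, -2.7]
grip_width: 0.001
grip_force: 4.1
```

Emit:
jog_arm(
  plan=[
    [0,0,0.002,0,0,0,0],
    [0,0,0.004,0,0,0,0],
    [0,0,0.006,0,0,0,0],
    [0,0,0.008,0,0,0,0],
  ],
)

```text
time_s: 10.9
tool_pos: [0.4697, 0.1064, 0.0007]
tool_rot: [-0.0, 1.0, 0.014, 0.0]
contact_force: [-0.4, -0.1, -0.7]
grip_width: 0.001
grip_force: 0.0
```

```bash
cat > m.py <<'E'
from h import *
s=env.observe();print(s["time_s"],s["tool_pos"],s["contact_force"])
c=cams.calibration("wrist")
p,d=cams.get_image("wrist"); cv2.imwrite("pics/w5.png",p[:,:,::-1])
ys,xs=np.mgrid[60:440:2,0:640:2];uv=np.c_[xs.ravel(),ys.ravel()]
X=world("wrist",d,uv,c);k=p[uv[:,1],uv[:,0]].max(1)<45
g=k&(abs(X[:,2]-.071)<.003)&(X[:,0]>.485)&(X[:,0]<.525);print("btn",g.sum(),X[g].mean(0).round(4))
h=(abs(X[:,0]-X[g].mean(0)[0]-.029)<.005)&(abs(X[:,1]-X[g].mean(0)[1])<.005);print("pin head z",X[h][:,2].max())
t=(X[:,2]>.068)&(X[:,0]>.535)&(X[:,0]<.60);print("tab",t.sum(),X[t].min(0) if t.any() else 0,X[t].max(0) if t.any() else 0)
E
python3 m.py
```

```text
10.9 [0.46965793 0.10642605 0.00067154] [-0.41824792 -0.05388252 -0.66546104]
btn 914 [0.5027 0.1241 0.0714]
pin head z 0.06798321978095676
tab 750 [0.54484712 0.1082606  0.0680972 ] [0.55511108 0.14376949 0.17461294]
```

Emit:
jog_arm(
  plan=[
    [0,0,0.001,0,0,0,0],
    [0,0,0.002,0,0,0,0],
    [0,0,0.003,0,0,0,0],
    [0,0,0.004,0,0,0,0],
    [0,0,0.004,0,0,0,0],
  ],
)

```text
time_s: 11.37
tool_pos: [0.4694, 0.1102, 0.0006]
tool_rot: [-0.0, 1.0, 0.014, -0.0]
contact_force: [0.1, 0.1, -0.7]
grip_width: 0.003
grip_force: 0.0
```

```bash
python3 m.py
```

```text
11.3667 [0.46938032 0.11020101 0.00055171] [ 0.06706525  0.12903165 -0.72074574]
btn 904 [0.5025 0.1291 0.0714]
pin head z 0.06507774217548383
tab 783 [0.54467012 0.1121577  0.06846435] [0.55542296 0.14418738 0.17448019]
```

```bash
sed -i 's/X\[h\]\[:,2\].max()/np.sort(X[h][:,2])[-12:].round(4)/' m.py; python3 m.py
```

```text
11.4167 [0.46941302 0.11008397 0.0005773 ] [-0.1339932  -0.37313191 -0.068906  ]
btn 917 [0.5025 0.1293 0.0714]
pin head z [0.0646 0.0646 0.0647 0.0647 0.0648 0.0648 0.0649 0.065  0.065  0.065
 0.0653 0.0655]
tab 795 [0.54468374 0.11206992 0.06809218] [0.55536468 0.14410619 0.17448619]
```

Emit:
jog_arm(
  plan=[
    [0,0,0.001,0,0,0,0],
    [0,0,0.002,0,0,0,0],
    [0,0,0.003,0,0,0,0],
    [0,0,0.003,0,0,0,0],
  ],
)

```text
time_s: 11.8
tool_pos: [0.4694, 0.113, 0.0006]
tool_rot: [0.0, 1.0, 0.014, -0.0]
contact_force: [-0.6, -0.4, -0.2]
grip_width: -0.0
grip_force: 0.1
```

```bash
python3 m.py
```

```text
11.8 [0.46941313 0.11302469 0.00057751] [-0.58533511 -0.41094978 -0.21917639]
btn 961 [0.5023 0.13   0.0714]
pin head z [0.0647 0.0647 0.0647 0.0647 0.0648 0.0648 0.0649 0.0649 0.0649 0.0652
 0.0652 0.0656]
tab 792 [0.54471478 0.11503577 0.06823822] [0.55517865 0.14452124 0.17450732]
```

Run:
```python
from h import *
import pickle
def f(d,p,c):
    ys,xs=np.mgrid[60:440,0:640];uv=np.c_[xs.ravel(),ys.ravel()]
    X=world("wrist",d,uv,c);k=p[uv[:,1],uv[:,0]].max(1)<45
    g=k&(abs(X[:,2]-.071)<.003)&(X[:,0]>.485)&(X[:,0]<.525);b=np.median(X[g],0)
    h=(np.hypot(X[:,0]-b[0]-.029,X[:,1]-b[1])<.005);q=X[h][:,2];print(b,h.sum(),np.percentile(q,[10,50,90]))
f(np.load("pics/w2.npy"),cv2.imread("pics/w2.png"),pickle.load(open("w2.pkl","rb")))
c=cams.calibration("wrist");p,d=cams.get_image("wrist");f(d,p,c)
```

```text
[ 0.50726552 -0.08030159  0.07140403] 610 [0.06244368 0.06340791 0.06423289]
[0.50267475 0.13007181 0.07147305] 1177 [0.05650572 0.06319734 0.06420008]
```

The pin is down and the stop is seated in the tall clip at button y ≈ 0.130. Next I back off, rise and go over the button.

Emit:
jog_arm(
  plan=[
    [0,0,-0.01,0,0,0,0],
    [0,0,-0.02,0,0,0,0],
    [0,0,-0.02,0.035,0,0,0],
    [0,0,-0.02,0.07,0,0,0],
    [0,0,-0.02,0.085,0,0,0],
    [0,0.015,0,0.085,0,0,0],
    [0,0.032,0.017,0.085,0,0,0],
    [0,0.032,0.017,0.085,0,0,0],
    [0,0.032,0.017,0.065,0,0,0],
    [0,0.032,0.017,0.055,0,0,0],
    [0,0.032,0.017,0.055,0,0,0],
  ],
)

```text
time_s: 12.82
tool_pos: [0.4986, 0.129, 0.0526]
tool_rot: [0.0, 1.0, 0.014, -0.003]
contact_force: [-0.1, 0.4, -1.0]
grip_width: -0.0
grip_force: 0.0
```

```bash
python3 m.py
python3 - <<'E'
from h import *
p,d=cams.get_image("side");cv2.imwrite("pics/s4.png",cv2.resize(p[210:330,220:380,::-1],None,fx=5,fy=5,interpolation=cv2.INTER_CUBIC))
E
```

```text
12.8167 [0.49857145 0.12903495 0.0525752 ] [-0.14623017  0.35231921 -0.97729366]
btn 291 [0.5058 0.1323 0.0713]
pin head z [0.0638 0.0639 0.0639 0.0639 0.064  0.0641 0.0642 0.0642 0.0643 0.0647
 0.0648 0.065 ]
tab 416 [0.55081306 0.12076677 0.06956225] [0.57498084 0.14394358 0.22600488]
```

View pics/s4.png

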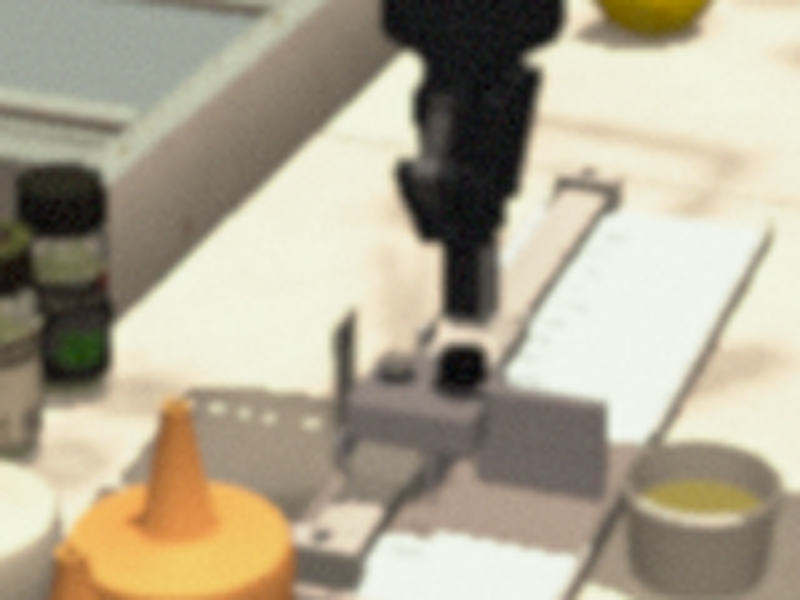

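The fingertips hang just above the button at (462,320) and the button is at (462,365), with the stop beside the tall tab. Pressing down in small steps.

Emit:
jog_arm(
  plan=[
    [0,0.002,0.001,-0.004,0,0,0],
    [0,0.002,0.001,-0.008,0,0,0],
    [0,0.002,0.001,-0.011,0,0,0],
    [0,0.002,0.001,-0.013,0,0,0],
    [0,0.002,0.001,-0.015,0,0,0],
    [0,0.002,0.001,-0.017,0,0,0],
  ],
)

```text
time_s: 13.42
tool_pos: [0.5034, 0.131, 0.0387]
tool_rot: [0.0, 1.0, 0.014, -0.0]
contact_force: [-2.2, -0.0, 4.4]
grip_width: 0.004
grip_force: 2.0
```

Emit:
jog_arm(
  plan=[
    [0,0,0,-0.001,0,0,0],
    [0,0,0,-0.002,0,0,0],
    [0,0,0,-0.003,0,0,0],
  ],
)

```text
time_s: 13.67
tool_pos: [0.5034, 0.131, 0.0357]
tool_rot: [0.0, 1.0, 0.014, -0.0]
contact_force: [-1.9, -0.5, 4.1]
grip_width: -0.001
grip_force: 2.0
```

Emit:
jog_arm(
  plan=[
    [0,0,0,-0.001,0,0,0],
    [0,0,0,-0.002,0,0,0],
    [0,0,0,-0.003,0,0,0],
  ],
)

```text
time_s: 13.92
tool_pos: [0.5035, 0.131, 0.0332]
tool_rot: [0.0, 1.0, 0.014, -0.0]
contact_force: [-7.4, -1.1, 15.2]
grip_width: 0.001
grip_force: 7.7
```

The force rose to 15 N, so the button has bottomed. Lifting off and checking.

Emit:
jog_arm(
  plan=[
    [0,0,0,0,0,0,0],
    [0,0,0,0.02,0,0,0],
    [0,0,0,0.05,0,0,0],
    [0,-0.02,-0.02,0.09,0,0,0],
    [0,-0.04,-0.05,0.12,0,0,0],
    [0,-0.04,-0.05,0.12,0,0,0],
    [0,-0.04,-0.05,0.12,0,0,0],
  ],
)

```text
time_s: 14.5
tool_pos: [0.4648, 0.0798, 0.1554]
tool_rot: [0.0, 1.0, 0.013, 0.003]
contact_force: [0.8, -0.4, -0.3]
grip_width: -0.001
grip_force: 0.0
```

Run:
```python
from h import *
c=cams.calibration("wrist");p,d=cams.get_image("wrist");cv2.imwrite("pics/w6.png",p[:,:,::-1])
ys,xs=np.mgrid[60:440,0:640];uv=np.c_[xs.ravel(),ys.ravel()]
X=world("wrist",d,uv,c);k=p[uv[:,1],uv[:,0]].max(1)<45
g=k&(abs(X[:,2]-.067)<.008)&(X[:,0]>.485)&(X[:,0]<.525)&(abs(X[:,1]-.13)<.02);b=np.median(X[g],0);print("btn",g.sum(),b)
h=np.hypot(X[:,0]-b[0]-.029,X[:,1]-b[1])<.005;print("pin",np.percentile(X[h][:,2],[10,50,90]))
print(env.observe()["tool_pos"],env.observe()["time_s"])
```

```text
btn 49 [0.50286407 0.1260522  0.06389436]
pin [0.05427738 0.05658027 0.06395799]
[0.46420255 0.08053206 0.15349539] 14.55
```

View pics/w6.png

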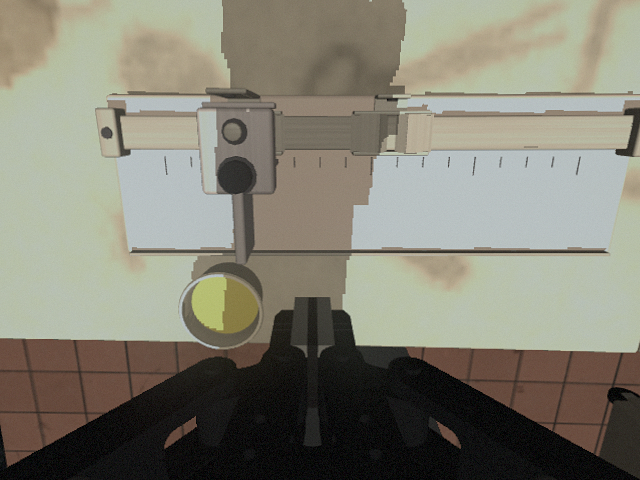

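The stop is by the tall tab (231,92) and the button at (237,175) is down, top at z ≈ 0.064. The ramekin is undisturbed. One last position check before handing in.

Run:
```python
from h import *
c=cams.calibration("wrist")
print(world("wrist",None,[(237,175)],c,.064),world("wrist",None,[(234,130)],c,.063))
y=world("wrist",None,[(237,175)],c,.064)[0,1]
if abs(y-.1305)<.004: print(env.hand_in())
```

```text
[[0.50211979 0.13025986 0.064     ]] [[0.5301774  0.13152823 0.063     ]]
the job is handed in; nothing more can be done
None
```

I pushed the stop through the low clip into the tall-tab clip's notch (within about 1 mm, pin down), pressed the lock button fully down, cleared the arm and handed the job in at about 14.6 s; no judging result was returned.

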